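Salt cellar from the back of the condiment tray

TASK

Please get the salt cellar out from behind the pepper mill, the canister and the oil bottle that hem it in on the wooden tray: first stand all three upright on the chopping board, leaving the salt cellar where it is meanwhile, then stand the salt cellar in the middle of the round trivet, and only then put the mill, the canister and the bottle back upright, each on the very place on the tray where it stood at the start. Do not tip any of them over, and leave the mug and the egg cup alone.

Things in the scene. Friction and masses are not known exactly. Their poses are not given: they have to be found in the camera images.
- tray: Fixed low wooden tray, 180 (its x) x 226 (its y) mm, floor 8 mm thick, rim 8 mm wide and 20 mm high. Origin: centre of its underside; z up. Flat 52 mm cork rounds, flush with the floor, mark the places: (20, 0) mm the salt cellar's; (-38, 0), (18, 58) and (18, -58) mm those of the three tall things, in an order that differs at each start (each stands within 4 mm of its round's centre).
- board: Fixed plain light-wood chopping board, 260 (its x) x 140 (its y) x 14 mm, lying flat to one side of the tray. Origin: centre of its underside; its top is 14 mm above the table.
- trivet: Fixed round cork trivet with a dark wooden band, 110 mm diameter, 10 mm thick, flat top, lying on the other side of the tray. Origin: centre of its underside.
- pepper_mill: Loose dark wooden pepper mill, upright, 145 mm tall, about 0.2 kg, stands on the tray. Round: foot 44 mm diameter up to 30 mm high, waist 30 mm diameter from 55 to 92 mm high, head 38 mm diameter from 100 to 132 mm high, small steel knob on top. Origin: centre of its underside; z up its axis.
- canister: Loose square white canister with a light wooden lid, upright, 120 mm tall, about 0.3 kg, stands on the tray. Body 44 x 44 mm up to 98 mm high, lid 46 x 46 mm from 98 to 120 mm, glued on. Origin: centre of its underside; z up, x and y square to its sides.
- oil_bottle: Loose white ceramic oil bottle with a cork, upright, 148 mm tall, about 0.35 kg, stands on the tray. Round: body 47 mm diameter up to 80 mm high, sloping shoulder, straight neck 24 mm diameter from 102 to 142 mm high, then the cork. Origin: centre of its underside; z up its axis.
- salt_cellar: Loose squat round salt cellar of white ceramic with a wooden lid (fixed on) and a tiny wooden knob, 50 mm diameter, straight sided to 43 mm, 51 mm to the top of the knob, about 0.2 kg; stands on the tray, hemmed in by the three tall things. Origin: centre of its underside; z up.
- mug: Loose blue mug, 76 mm diameter, 85 mm tall, standing on the table beyond the tray; a bystander. Origin: centre of its underside.
- egg_cup: Loose white egg cup with a flat closed top, 46 mm diameter, 58 mm tall, standing on the table just beyond the tray; a bystander. Origin: centre of its underside.
There are look-alikes about, which are no part of the job. What is shaped like the canister but pink is not meant.

How it is judged:
By the outcome, as a careful person would: the job done as asked, in the order asked, and still so for the second after the job is handed in, with the robot touching nothing.
It also fails if it takes over 147 s, if anything falls off the work surface, if the arm or the gripper's body presses on something with over 40 N, if the wrist force passes 120 N, or if a joint passes its speed limit or range.

ROBOT

A 6-joint arm with a two-finger parallel gripper is mounted at the origin on the work surface. World frame = base frame: x ahead of the robot, y to its left, z up, the work surface at z = 0. Lengths are in m, angles in rad, forces in N, time in s.
With the tool pointing down it reaches from about 0.275 to 0.85 m from the base axis. Payload 19 kg.
Tool frame: the origin (TCP) lies midway between the tips of the shut fingers; the grasp point (between the pads) lies 19 mm behind it (hold_point_z is the distance from the TCP to the grasp point, in m); z points along the fingers, y is the line along which they close (so a half turn about z gives the same grasp; the last joint's range is limited). The gripper opens to 85 mm and grips with 20 to 120 N. Pads are 22 mm wide; open, the fingers measure 114 mm over their backs; the gripper's body (76 mm by 85 mm) begins 54 mm behind the grasp point. The pads swing forward as they close: fully open they stand 13 mm farther back than shut.
Start: joints at [1.06, 0.15, 1.437, -0, 1.554, -0.134], TCP at [0.212, 0.535, 0.231] pointing down, gripper open.
Joint ranges: [-2.8, 2.8], [-0.68, 2.1], [0.12, 2.68], [-1.39, 4.53], [0.16, 2.79], [-2.81, 2.81]. Speed limits (rad/s): [1.89, 1.89, 2.22, 3.01, 3.01, 3.01].

INTERFACE

Orientations are given as a 3x3 rotation matrix whose columns are the frame's x, y, z axes.
In Python, from station import state, read_camera, camera_params, hand_in, hold_point_z gives the robot as it stands. The module is installed in compiled form; this text tells all that it offers.
- The arm moves only by the shell command python3 -m inch 'ROWS' [FORCE]. ROWS is JSON, a list of rows, each a list of 7 numbers: the closure in counts, from 0 (fully open) to 255 (shut), then the shift along the tool's x, y, z in m, then the turn, a rotation vector about the tool's x, y, z in rad. In form: [[grip, x, y, z, rx, ry, rz], ...]. A call has 1 to 20 rows; each row shifts and turns the commanded pose from where the row before left it, along the tool's axes as they then stand; what a row does not reach is not made up. A row lasts 1/8 s, in which the tool goes at most 62.5 mm and 10.7 degrees, less where a joint would pass 70% of its speed; a pose out of reach is approached as far as the arm can. A call is refused whole if a number of a shift passes 0.0625 or a number of a turn 0.188, either way. A call with a gripper value outside its range is refused whole. The fingers move at their own pace and stop on an object; FORCE is the grip in N (left out, the last holds). Time passes only in rows, so rows that do not move let the fingers close. It gives the time, the measured TCP pose, the force, the opening and the grip force at its end, in the units of the state.
- state(): the state, without advancing time (a new reading comes with each control period).
- read_camera(name): name is "side" or "top"; returns the picture (384x512x3 uint8, red, green, blue); there is no depth.
- camera_params(name): a dict with "fov_y" (degrees; the focal length in pixels is half the picture's height over the tangent of half this angle, whatever the lens; pixels are square), "cx", "cy" (the principal point, pixels), "position" and "attitude" of the camera in the world. Camera axes: x right, y down, z forward; pixel columns grow to the right and rows downward; lengths in m; the calibration is good to about 2 mm. A picture is of the moment at which its call begins. camera_params takes no time and is no camera call.
- hand_in(): hands the job in; it is judged then, once.
The state is a dict: "clock": time; "joint_pos": joint angles; "joint_vel": joint speeds; "joint_efforts": joint torques, N m; "tool_pos": TCP position; "tool_rot": TCP orientation; "wrist_force": force on the tool from outside, world axes, zero at the start; "torque": the same for the moment, N m; "gripper_width": opening from 0.0 (shut) to 1.0 (fully open); "grasp_force": force on a finger pad.
Only numpy, scipy, OpenCV 4.12 (cv2) and the standard library are available. Lean on these libraries where they do the work, as an engineer would, in place of code of your own. Each camera call takes 0.05 s, during which the arm holds its last target. There are 200 camera calls.

## Working session

There is one attempt and no reset: what is moved stays moved. The work goes in short steps, Python scripts to look and compute and a shell command to move; the robot and the scene stay as the last step left them, time stands still between calls to the robot, and variables do not carry over. Pictures are saved under pics/ and viewed, at most 14 in all, crops included, and the job is handed in when it is done.

```bash
mkdir -p pics; cat > h.py <<'E'
import numpy as np, cv2
from station import *
def K(n):
    p=camera_params(n); f=192/np.tan(np.radians(p['fov_y'])/2)
    return p,f,np.array(p['position']),np.array(p['attitude'])
def ray(n,u,v,z):
    p,f,o,R=K(n)
    if R.shape!=(3,3): print(R)
    d=R@np.array([(u-p['cx'])/f,(v-p['cy'])/f,1]); return (o+d*(z-o[2])/d[2]).round(4)
def proj(n,X):
    p,f,o,R=K(n); c=R.T@(np.array(X)-o); return (c[:2]/c[2]*f+[p['cx'],p['cy']]).round(1)
def shot(n,name):
    im=read_camera(n); cv2.imwrite(f'pics/{name}.png',im[:,:,::-1]); return im
E
python3 - <<'E'
from h import *
for n in('top','side'):
    print(camera_params(n)); shot(n,n+'0')
print(state()); print(hold_point_z)
a=cv2.imread('pics/top0.png');b=cv2.imread('pics/side0.png')
E
```

```text
{'fov_y': 52.68842200947577, 'cx': 253.29307241870913, 'cy': 197.40486325644073, 'position': array([ 0.41087215, -0.00161781,  0.87485006]), 'attitude': array([[-0.02190093, -0.98726717,  0.15755599],
       [-0.99944509,  0.02557652,  0.021339  ],
       [-0.02509703, -0.15700121, -0.98727947]])}
{'fov_y': 57.87251751562525, 'cx': 255.7546775904847, 'cy': 192.03607869916357, 'position': array([ 0.51918425, -0.56282836,  0.52656517]), 'attitude': array([[ 0.99703472, -0.05912938,  0.04924911],
       [-0.07538114, -0.62176575,  0.77956721],
       [-0.01547392, -0.78096803, -0.62437928]])}
{'clock': 0.1, 'joint_pos': array([ 1.06003729e+00,  1.50957926e-01,  1.43792503e+00, -3.52888878e-05,
        1.55379450e+00, -1.34034037e-01]), 'joint_vel': array([-1.26371416e-03,  5.64841023e-04, -2.29766829e-03,  1.48940880e-03,
        3.33635938e-05, -3.11890448e-03]), 'joint_efforts': array([ 5.35668703e-03, -7.14380121e+01, -5.71786308e+01, -1.80004126e-04,
        7.06224018e-03, -3.89899867e-05]), 'tool_pos': array([0.21147431, 0.53447649, 0.23074421]), 'tool_rot': array([[-9.29874616e-01,  3.67876268e-01, -4.99513350e-04],
       [ 3.67876591e-01,  9.29874124e-01, -9.63600627e-04],
       [ 1.09998736e-04, -1.07978703e-03, -9.99999411e-01]]), 'wrist_force': array([-0.34780874, -0.16860718,  0.46500072]), 'torque': array([ 0.0436985 , -0.04623161,  0.03627661]), 'grasp_force': 0.0, 'gripper_width': 0.9991114781752246}
0.0187
```

View pics/top0.png

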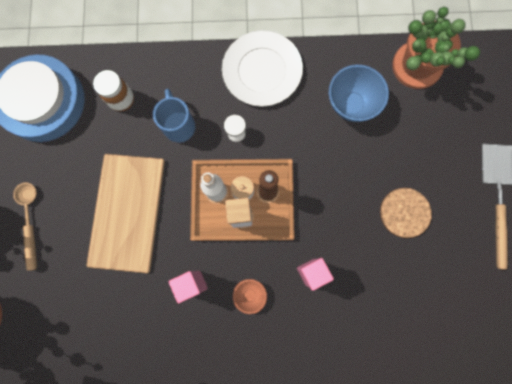

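View pics/side0.png

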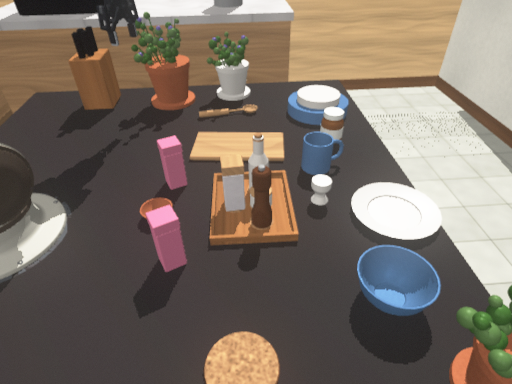

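The top view shows the tray at about (243,200), with the canister on the near place (238,210), the bottle on the left (210,183), the mill on the right (269,183) and the salt cellar at (243,187). The board is at (126,213), the trivet at (406,213), the egg cup at (235,128) and the mug at (173,115).

```bash
python3 - <<'E'
from h import *
t=cv2.imread('pics/top0.png');s=cv2.imread('pics/side0.png')
c=np.hstack([cv2.resize(t[150:250,180:305],None,fx=3.2,fy=3.2,interpolation=3)[:320],cv2.resize(s[125:245,200:335],None,fx=2.66,fy=2.66,interpolation=3)[:319].copy() if 0 else cv2.resize(s[125:245,200:335],(360,320),interpolation=3)])
cv2.imwrite('pics/crop0.png',c)
h=cv2.cvtColor(t,cv2.COLOR_BGR2HSV)
m=((h[...,2]>70)&(h[...,1]>40)).astype(np.uint8)
for nm,(x0,x1,y0,y1),z in(('tray',(183,302,152,248),.02),('board',(84,168,148,278),.014),('trivet',(375,438,182,244),.01)):
    q=np.zeros_like(m);q[y0:y1,x0:x1]=m[y0:y1,x0:x1]
    cs,_=cv2.findContours(q,cv2.RETR_EXTERNAL,cv2.CHAIN_APPROX_NONE);k=max(cs,key=cv2.contourArea)[:,0]
    P=np.array([ray('top',u,v,z)[:2] for u,v in cv2.convexHull(k)[:,0]],np.float32)
    r=cv2.minAreaRect(P);print(nm,cv2.contourArea(k),r,cv2.boxPoints(r).round(3).tolist())
    if nm=='trivet':print(cv2.minEnclosingCircle(P))
    q=[P[np.argmax(P@d)].round(4).tolist() for d in np.array([[1,1],[1,-1],[-1,-1],[-1,1]],np.float32)];print(q)
E
```

```text
tray 8456.0 ((0.5452600717544556, 0.04341290146112442), (0.23352698981761932, 0.1883804053068161), 89.03803253173828) [[0.4490000009536743, -0.07199999690055847], [0.6370000243186951, -0.07500000298023224], [0.640999972820282, 0.1589999943971634], [0.453000009059906, 0.16200000047683716]]
[[0.6395000219345093, 0.15459999442100525], [0.6352999806404114, -0.07280000299215317], [0.4528000056743622, -0.07029999792575836], [0.45809999108314514, 0.16060000658035278]]
board 7330.0 ((0.5237882137298584, 0.30578792095184326), (0.14685726165771484, 0.26525628566741943), 83.32611083984375) [[0.3840000033378601, 0.24799999594688416], [0.6470000147819519, 0.21699999272823334], [0.6639999747276306, 0.3630000054836273], [0.4009999930858612, 0.39399999380111694]]
[[0.6610999703407288, 0.3578000068664551], [0.6453999876976013, 0.22259999811649323], [0.38830000162124634, 0.24969999492168427], [0.4043000042438507, 0.3901999890804291]]
trivet 2133.5 ((0.5067333579063416, -0.32051461935043335), (0.1173558309674263, 0.11415179073810577), 88.56794738769531) [[0.4480000138282776, -0.3779999911785126], [0.5619999766349792, -0.38100001215934753], [0.5649999976158142, -0.2630000114440918], [0.45100000500679016, -0.25999999046325684]]
((0.5071181058883667, -0.3204512596130371), 0.059185609221458435)
[[0.5444999933242798, -0.2759999930858612], [0.5536999702453613, -0.35679998993873596], [0.46630001068115234, -0.3621000051498413], [0.46149998903274536, -0.28290000557899475]]
```

View pics/crop0.png

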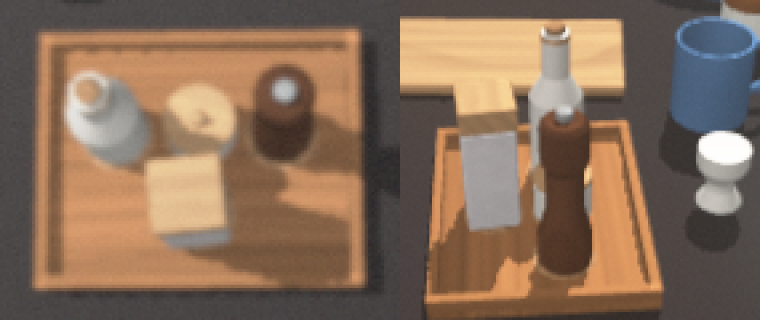

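The crop shows the bottle's cork at top-view pixel (208,177.5), the mill's knob at (269,178), and the canister's lid about square to the tray. The salt cellar's lid is at (243,185) and partly hidden. The pink boxes stand off the tray near the robot.

```bash
python3 - <<'E'
from h import *
print('bottle',ray('top',208.1,177.5,.153),ray('side',258.9,137,.154))
print('mill',ray('top',269.1,178.1,.149),ray('side',261.9,167.4,.149))
L=[ray('top',180+u/3.2,150+v/3.2,.128)[:2] for u,v in((147,158),(220,153),(228,228),(150,235))]
print('can',np.mean(L,0),np.array(L).tolist())
L=[ray('side',200+(u-400)/2.667,125+v/2.667,.128)[:2] for u,v in((455,83),(508,77),(517,115),(461,119))]
print('can',np.mean(L,0),np.array(L).tolist())
print('salt',ray('top',180+200/3.2,150+113/3.2,.053))
print('egg',ray('top',235,122,.058),'mug',ray('top',173,110,.085),'pink',ray('top',183,287,.12))
C=np.array([.5455,.0433]);a=-.0192
for p in((.02,0),(-.038,0),(.018,.058),(.018,-.058)):print(p,(C+[p[0]-a*p[1],p[1]+a*p[0]]).round(4))
B=np.array([.5238,.3058]);a=-.117
for s in(-.085,0,.085):print((B+[s,s*a]).round(4))
E
```

```text
bottle [0.5667 0.0993 0.153 ] [0.5695 0.09   0.154 ]
mill [ 0.5632 -0.0169  0.149 ] [ 0.5663 -0.0174  0.149 ]
can [0.505225 0.0444  ] [[0.5275, 0.068], [0.5295, 0.0234], [0.4835, 0.0195], [0.4804, 0.0667]]
can [0.509175 0.0395  ] [[0.4857, 0.0633], [0.528, 0.0679], [0.5326, 0.014], [0.4904, 0.0128]]
salt [0.5691 0.0389 0.053 ]
egg [0.7106 0.0527 0.058 ] mug [0.7318 0.1841 0.085 ] pink [0.3615 0.1528 0.12  ]
(0.02, 0) [0.5655 0.0429]
(-0.038, 0) [0.5075 0.044 ]
(0.018, 0.058) [0.5646 0.101 ]
(0.018, -0.058) [ 0.5624 -0.015 ]
[0.4388 0.3157]
[0.5238 0.3058]
[0.6088 0.2959]
```

```bash
python3 -m inch '[[90,0,0,0,0,0,-0.126],[90,0,0,0,0,0,-0.126],[90,0,0,0,0,0,-0.125],[90,-0.022,-0.027,0,0,0,0],[90,-0.022,-0.027,0,0,0,0],[90,-0.022,-0.027,0,0,0,0],[90,-0.022,-0.027,0,0,0,0],[90,-0.022,-0.027,0,0,0,0],[90,-0.022,-0.027,0,0,0,0],[90,-0.022,-0.027,0,0,0,0],[90,-0.022,-0.027,0,0,0,0],[90,-0.022,-0.027,0,0,0,0],[90,-0.022,-0.027,0,0,0,0],[90,-0.022,-0.027,0,0,0,0],[90,-0.022,-0.027,0,0,0,0],[90,-0.022,-0.027,0,0,0,0],[90,-0.022,-0.027,0,0,0,0],[90,0,0,0,0,0,0],[90,0,0,0,0,0,0]]' 40; python3 -c "
from h import *
s=state();print(s['tool_pos'],s['tool_rot'].round(3),s['joint_pos'])
shot('side','s1')"
```

```text
clock: 2.48
tool_pos: [0.5194, 0.1569, 0.231]
tool_rot: [[-1.0, 0.0, -0.001], [0.0, 1.0, -0.0], [0.001, -0.0, -1.0]]
wrist_force: [0.3, -0.5, 1.1]
gripper_width: 0.653
grasp_force: 0.0
[0.51935587 0.15685754 0.23100234] [[-1.     0.    -0.001]
 [ 0.     1.    -0.   ]
 [ 0.001 -0.    -1.   ]] [ 1.51209756e-01  8.32666960e-02  1.51268697e+00  1.08475861e-04
  1.54638144e+00 -1.41950984e+00]
```

View pics/s1.png

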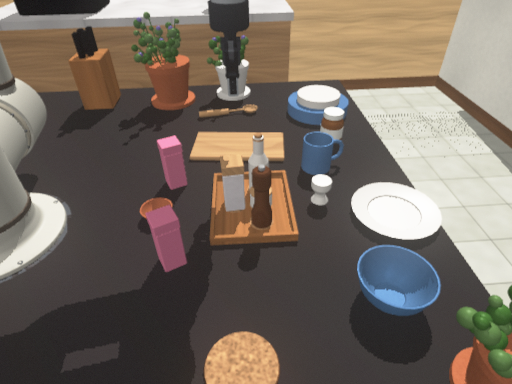

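The side view shows the open fingers at about (233,90), behind the bottle, whose cork is at (259,137). Everything on the tray is undisturbed.

```bash
python3 -m inch '[[90,-0.0156,-0.0193,0,0,0,0],[90,-0.0156,-0.0193,0,0,0,0],[90,-0.0156,-0.0193,0,0,0,0],[90,0,0,0.025,0,0,0],[90,0,0,0.025,0,0,0],[90,0,0,0,0,0,0],[90,0,0,0,0,0,0]]'; python3 -c "
from h import *
print(proj('side',state()['tool_pos']),proj('top',state()['tool_pos']))
a=shot('side','s2');b=shot('top','t2')
c=np.hstack([cv2.resize(a[70:230,190:340],(375,400),interpolation=3),cv2.resize(b[110:270,150:310],(400,400),interpolation=3)])
cv2.imwrite('pics/c2.png',c[:,:,::-1])"
```

```text
clock: 3.4
tool_pos: [0.567, 0.0986, 0.1823]
tool_rot: [[-1.0, -0.0, 0.001], [-0.0, 1.0, -0.0], [-0.001, -0.0, -1.0]]
wrist_force: [0.1, -0.1, 0.8]
gripper_width: 0.647
grasp_force: 0.0
[257.2 123.2] [206.3 174. ]
```

View pics/c2.png

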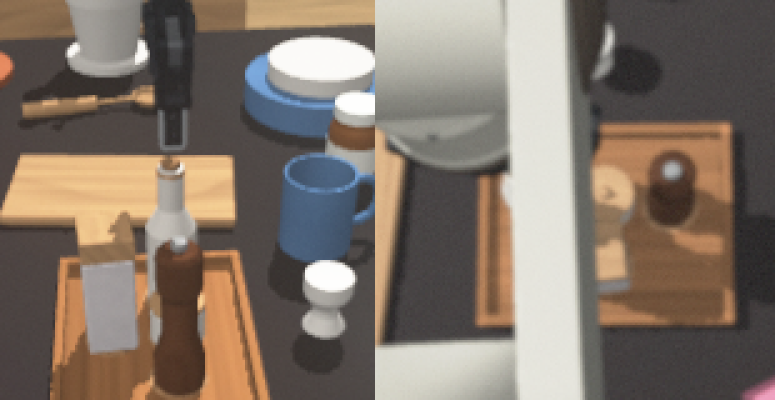

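The fingers are in line with the cork in the side view (crop x of about 171 for both). The arm hides it from the top. I'll go down and grip the neck.

```bash
python3 -m inch '[[90,0,0,0.018,0,0,0],[90,0,0,0.018,0,0,0],[90,0,0,0.018,0,0,0],[90,0,0,0.018,0,0,0],[90,0,0,0,0,0,0],[140,0,0,0,0,0,0],[160,0,0,0,0,0,0],[170,0,0,0,0,0,0],[180,0,0,0,0,0,0],[190,0,0,0,0,0,0],[210,0,0,0,0,0,0],[230,0,0,0,0,0,0],[255,0,0,0,0,0,0],[255,0,0,0,0,0,0]]' 40; python3 -c "
from h import *
a=shot('side','s3')
cv2.imwrite('pics/c3.png',cv2.resize(a[80:250,190:340],(450,510),interpolation=3)[:,:,::-1])"
```

```text
clock: 5.25
tool_pos: [0.5667, 0.0989, 0.1097]
tool_rot: [[-1.0, -0.0, 0.001], [-0.0, 1.0, 0.0], [-0.001, 0.0, -1.0]]
wrist_force: [0.6, 2.0, 5.4]
gripper_width: 0.274
grasp_force: 44.2
```

View pics/c3.png

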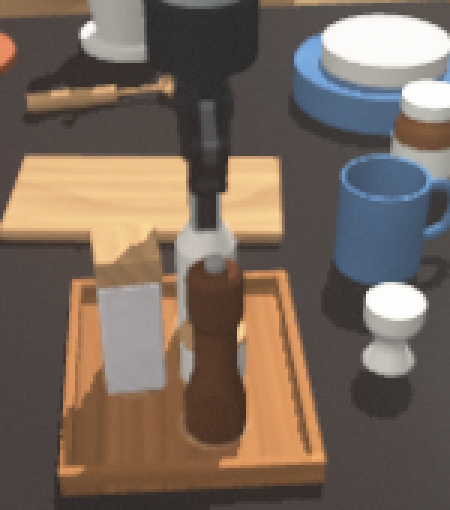

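The neck is gripped (opening 23 mm) and the bottle is upright.

```bash
python3 -m inch '[[255,0,0,-0.01,0,0,0],[255,0,0,-0.025,0,0,0],[255,0,0,-0.025,0,0,0],[255,0,0,-0.03,0,0,0],[255,0.002,0.01,0,0,0,0],[255,0.0043,0.0207,0,0,0,0],[255,0.0043,0.0207,0,0,0,0],[255,0.0043,0.0207,0,0,0,0],[255,0.0043,0.0207,0,0,0,0],[255,0.0043,0.0207,0,0,0,0],[255,0.0043,0.0207,0,0,0,0],[255,0.0043,0.0207,0,0,0,0],[255,0.0043,0.0207,0,0,0,0],[255,0.0043,0.0207,0,0,0,0],[255,0.002,0.01,0,0,0,0],[255,0,0,0,0,0,0],[255,0,0,0,0,0,0]]' 60;  python3 -c "
from h import *
a=shot('side','s4')
cv2.imwrite('pics/c4.png',cv2.resize(a[30:250,150:370],(550,550),interpolation=3)[:,:,::-1])"
```

```text
clock: 7.42
tool_pos: [0.5239, 0.3046, 0.1992]
tool_rot: [[-1.0, 0.0, -0.0], [0.0, 1.0, -0.0], [0.0, -0.0, -1.0]]
wrist_force: [0.9, -0.4, -3.0]
gripper_width: 0.265
grasp_force: 62.0
```

View pics/c4.png

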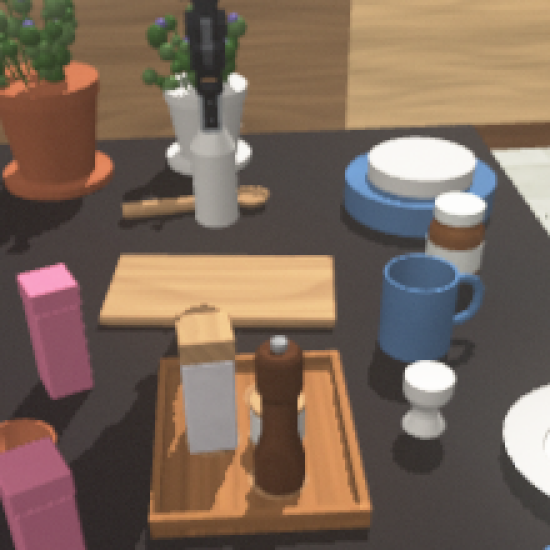

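The bottle hangs straight above the board. I'll set it down (about 83 mm lower), release it and rise.

```bash
python3 -m inch '[[255,0,0,0.02,0,0,0],[255,0,0,0.025,0,0,0],[255,0,0,0.02,0,0,0],[255,0,0,0.01,0,0,0],[255,0,0,0.005,0,0,0],[255,0,0,0.0032,0,0,0],[255,0,0,0,0,0,0],[255,0,0,0,0,0,0]]' 60; python3 -m inch '[[220,0,0,0,0,0,0],[180,0,0,0,0,0,0],[140,0,0,0,0,0,0],[110,0,0,0,0,0,0],[110,0,0,0,0,0,0],[110,0,0,0,0,0,0],[110,0,0,-0.02,0,0,0],[110,0,0,-0.02,0,0,0],[110,0,0,-0.03,0,0,0],[80,0,0,-0.03,0,0,0],[80,0,0,0,0,0,0]]'
```

```text
clock: 8.48
tool_pos: [0.5239, 0.3052, 0.1166]
tool_rot: [[-1.0, -0.0, 0.001], [-0.0, 1.0, 0.0], [-0.001, 0.0, -1.0]]
wrist_force: [-0.2, -0.9, -3.2]
gripper_width: 0.268
grasp_force: 62.0
clock: 9.85
tool_pos: [0.5244, 0.3054, 0.2185]
tool_rot: [[-1.0, -0.0, 0.004], [-0.0, 1.0, 0.001], [-0.004, 0.001, -1.0]]
wrist_force: [-0.1, -0.0, -1.0]
gripper_width: 0.687
grasp_force: 0.0
```

```bash
python3 -m inch '[[70,-0.0035,-0.0293,0,0,0,0],[70,-0.0035,-0.0293,0,0,0,0],[70,-0.0035,-0.0293,0,0,0,0],[70,-0.0035,-0.0293,0,0,0,0],[70,-0.0035,-0.0293,0,0,0,0],[70,-0.0035,-0.0293,0,0,0,0],[70,-0.0035,-0.0293,0,0,0,0],[70,-0.0035,-0.0293,0,0,0,0],[70,-0.0035,-0.0293,0,0,0,0],[70,-0.0035,-0.0293,0,0,0,0],[70,-0.0035,-0.0293,0,0,0,0],[70,0,0,0.02,0,0,0],[70,0,0,0.02,0,0,0],[70,0,0,0,0,0,0],[70,0,0,0,0,0,0]]'; python3 -c "
from h import *
print(proj('side',state()['tool_pos']),proj('top',state()['tool_pos']))
a=shot('side','s5');b=shot('top','t5')
c=np.hstack([cv2.resize(a[70:250,150:340],(380,360),interpolation=3),cv2.resize(b[110:270,90:270],(405,360),interpolation=3)])
cv2.imwrite('pics/c5.png',c[:,:,::-1])"
```

```text
clock: 11.72
tool_pos: [0.5624, -0.0172, 0.1766]
tool_rot: [[-1.0, -0.0, 0.0], [-0.0, 1.0, -0.0], [-0.0, -0.0, -1.0]]
wrist_force: [0.4, 0.0, 0.3]
gripper_width: 0.727
grasp_force: 0.0
[259.7 155.2] [269.5 175.4]
```

View pics/c5.png

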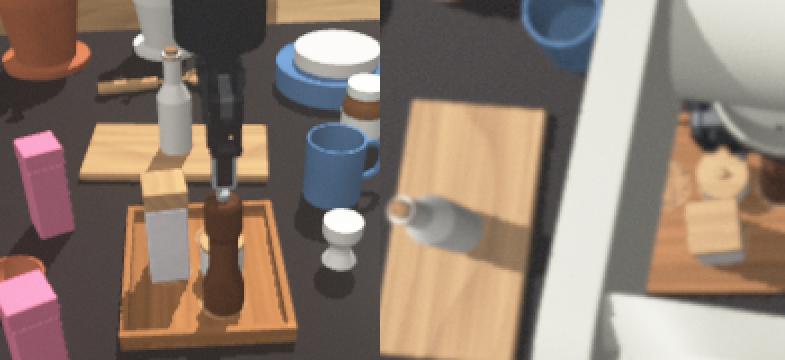

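The bottle stands on the board, and the fingers straddle the mill's knob (side crop (223,190)). I'll go down onto the mill's head.

```bash
python3 -m inch '[[70,0,0,0.019,0,0,0],[70,0,0,0.019,0,0,0],[70,0,0,0.019,0,0,0],[70,0,0,0.018,0,0,0],[70,0,0,0,0,0,0],[100,0,0,0,0,0,0],[115,0,0,0,0,0,0],[125,0,0,0,0,0,0],[135,0,0,0,0,0,0],[145,0,0,0,0,0,0],[160,0,0,0,0,0,0],[200,0,0,0,0,0,0],[255,0,0,0,0,0,0],[255,0,0,0,0,0,0]]' 60
```

```text
clock: 13.58
tool_pos: [0.5625, -0.017, 0.1016]
tool_rot: [[-1.0, -0.0, 0.001], [-0.0, 1.0, 0.0], [-0.001, 0.0, -1.0]]
wrist_force: [0.3, 1.1, 5.8]
gripper_width: 0.432
grasp_force: 59.4
```

```bash
python3 -m inch '[[255,0,0,-0.01,0,0,0],[255,0,0,-0.025,0,0,0],[255,0,0,-0.03,0,0,0],[255,0,0,-0.035,0,0,0],[255,-0.002,0.013,0,0,0,0],[255,-0.0039,0.0261,0,0,0,0],[255,-0.0039,0.0261,0,0,0,0],[255,-0.0039,0.0261,0,0,0,0],[255,-0.0039,0.0261,0,0,0,0],[255,-0.0039,0.0261,0,0,0,0],[255,-0.0039,0.0261,0,0,0,0],[255,-0.0039,0.0261,0,0,0,0],[255,-0.0039,0.0261,0,0,0,0],[255,-0.0039,0.0261,0,0,0,0],[255,-0.0039,0.0261,0,0,0,0],[255,-0.0039,0.0261,0,0,0,0],[255,-0.002,0.013,0,0,0,0],[255,0,0,0,0,0,0],[255,0,0,0,0,0,0]]'
```

```text
clock: 15.95
tool_pos: [0.6091, 0.2952, 0.201]
tool_rot: [[-1.0, 0.0, -0.0], [0.0, 1.0, -0.0], [0.0, -0.0, -1.0]]
wrist_force: [-0.5, -0.4, -2.0]
gripper_width: 0.43
grasp_force: 60.5
```

```bash
python3 -m inch '[[255,0,0,0.02,0,0,0],[255,0,0,0.025,0,0,0],[255,0,0,0.025,0,0,0],[255,0,0,0.014,0,0,0],[255,0,0,0.006,0,0,0],[255,0,0,0.004,0,0,0],[255,0,0,0,0,0,0],[255,0,0,0,0,0,0]]'; python3 -m inch '[[200,0,0,0,0,0,0],[140,0,0,0,0,0,0],[110,0,0,0,0,0,0],[80,0,0,0,0,0,0],[70,0,0,0,0,0,0],[70,0,0,0,0,0,0],[70,0,0,-0.02,0,0,0],[70,0,0,-0.03,0,0,0],[70,0,0,-0.03,0,0,0],[70,0,0,-0.03,0,0,0],[50,0,0,0,0,0,0]]'
```

```text
clock: 16.95
tool_pos: [0.6093, 0.296, 0.1076]
tool_rot: [[-1.0, -0.0, 0.001], [-0.0, 1.0, 0.0], [-0.001, 0.0, -1.0]]
wrist_force: [0.1, 0.4, 0.0]
gripper_width: 0.428
grasp_force: 60.6
clock: 18.32
tool_pos: [0.6099, 0.2962, 0.2214]
tool_rot: [[-1.0, -0.0, 0.005], [-0.0, 1.0, 0.002], [-0.005, 0.002, -1.0]]
wrist_force: [0.1, -0.1, 0.5]
gripper_width: 0.805
grasp_force: 0.0
```

```bash
python3 -c "
from h import *
b=shot('top','t6');a=shot('side','s6')
cv2.imwrite('pics/c6.png',np.hstack([cv2.resize(b[150:250,185:305],(480,400),interpolation=3),cv2.resize(a[100:250,190:310],(320,400),interpolation=3)])[:,:,::-1])"
```

```text
(no output)
```

View pics/c6.png

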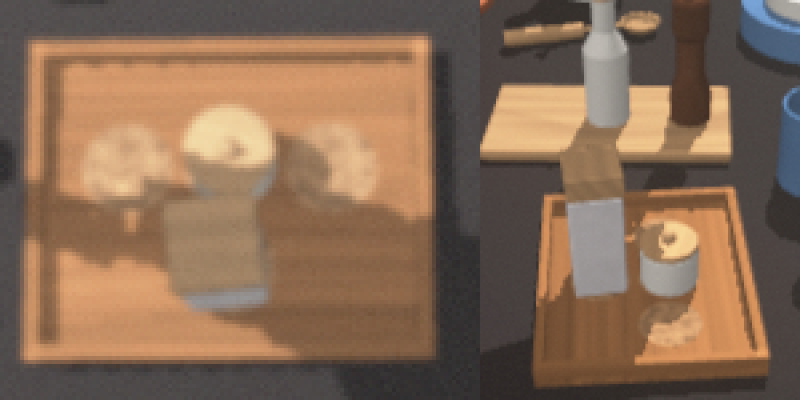

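The top crop shows both vacated cork rounds, at crop (126,166) and (333,166). The salt lid is at (228,150) and the canister lid's corners at (163,203), (258,199), (270,287) and (180,294). The bottle and the mill stand on the board.

```bash
python3 - <<'E'
from h import *
g=lambda u,v,z:ray('top',185+u/4,150+v/4,z)[:2]
print('rounds',g(126,166,.008),g(333,166,.008))
L=np.array([g(*p,.128) for p in((163,203),(258,199),(270,287),(180,294))]);print('can',L.mean(0),L.tolist())
print('salt',g(228,150,.051),ray('side',261.2,190,.051))
L=[g(*p,.02) for p in((28,38),(430,36),(436,360),(22,362))];print('tray',np.mean(L,0),np.array(L).tolist())
print(state()['tool_pos'])
E
```

```text
rounds [0.565  0.1005] [ 0.5619 -0.0171]
can [0.503275 0.04205 ] [[0.5248, 0.0684], [0.5256, 0.022], [0.4825, 0.0171], [0.4802, 0.0607]]
salt [0.5647 0.0401] [0.5692 0.037  0.051 ]
tray [0.544175 0.041975] [[0.6383, 0.1546], [0.633, -0.0738], [0.4506, -0.0702], [0.4548, 0.1573]]
[0.60914203 0.29592801 0.21798132]
```

```bash
python3 -m inch '[[20,0.0104,-0.0254,0,0,0,0],[20,0.0104,-0.0254,0,0,0,0],[20,0.0104,-0.0254,0,0,0,0],[20,0.0104,-0.0254,0,0,0,0],[20,0.0104,-0.0254,0,0,0,0],[20,0.0104,-0.0254,0,0,0,0],[20,0.0104,-0.0254,0,0,0,0],[20,0.0104,-0.0254,0,0,0,0],[20,0.0104,-0.0254,0,0,0,0],[20,0.0104,-0.0254,0,0,0,0],[20,0,0,0.02,0,0,-0.07],[20,0,0,0.02,0,0,0],[20,0,0,0,0,0,0],[20,0,0,0,0,0,0]]'
```

```text
clock: 20.18
tool_pos: [0.5053, 0.0419, 0.1777]
tool_rot: [[-0.998, -0.07, 0.0], [-0.07, 0.998, -0.0], [-0.0, -0.0, -1.0]]
wrist_force: [0.4, -0.0, 0.0]
gripper_width: 0.92
grasp_force: 0.0
```

```bash
python3 -m inch '[[20,0,0,0.02,0,0,0],[20,0,0,0.022,0,0,0],[20,0,0,0.022,0,0,0],[20,0,0,0.021,0,0,0],[20,0,0,0,0,0,0],[70,0,0,0,0,0,0],[85,0,0,0,0,0,0],[95,0,0,0,0,0,0],[105,0,0,0,0,0,0],[112,0,0,0,0,0,0],[120,0,0,0,0,0,0],[135,0,0,0,0,0,0],[180,0,0,0,0,0,0],[255,0,0,0,0,0,0],[255,0,0,0,0,0,0]]'; python3 -c "
from h import *
a=shot('side','s7')
cv2.imwrite('pics/c7.png',cv2.resize(a[90:250,180:340],(480,480),interpolation=3)[:,:,::-1])"
```

```text
clock: 22.05
tool_pos: [0.5053, 0.0421, 0.0924]
tool_rot: [[-0.998, -0.07, 0.0], [-0.07, 0.998, 0.0], [-0.0, 0.0, -1.0]]
wrist_force: [-1.2, 3.1, 5.7]
gripper_width: 0.534
grasp_force: 60.3
```

View pics/c7.png

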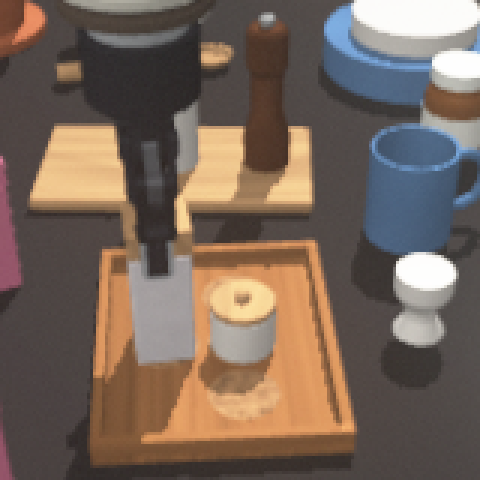

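The canister's lid is gripped and the salt cellar is untouched. I'll carry it to the near end of the board.

```bash
python3 -m inch '[[255,0,0,-0.01,0,0,0],[255,0,0,-0.025,0,0,0],[255,0,0,-0.03,0,0,0],[255,0,0,-0.025,0,0,0],[255,0.0021,0.0126,0,0,0,0],[255,0.0043,0.0252,0,0,0,0],[255,0.0043,0.0252,0,0,0,0],[255,0.0043,0.0252,0,0,0,0],[255,0.0043,0.0252,0,0,0,0],[255,0.0043,0.0252,0,0,0,0],[255,0.0043,0.0252,0,0,0,0],[255,0.0043,0.0252,0,0,0,0],[255,0.0043,0.0252,0,0,0,0],[255,0.0043,0.0252,0,0,0,0],[255,0.0043,0.0252,0,0,0,0],[255,0.0021,0.0126,0,0,0,0],[255,0,0,0,0,0,0],[255,0,0,0,0,0,0]]'
```

```text
clock: 24.35
tool_pos: [0.4387, 0.3145, 0.1818]
tool_rot: [[-0.998, -0.07, -0.0], [-0.07, 0.998, -0.001], [0.0, -0.001, -1.0]]
wrist_force: [0.7, -0.1, -3.3]
gripper_width: 0.531
grasp_force: 62.1
```

```bash
python3 -m inch '[[255,0,0,0.02,0,0,0],[255,0,0,0.025,0,0,0],[255,0,0,0.02,0,0,0],[255,0,0,0.01,0,0,0],[255,0,0,0.005,0,0,0],[255,0,0,0.0038,0,0,0],[255,0,0,0,0,0,0],[255,0,0,0,0,0,0]]'; python3 -m inch '[[200,0,0,0,0,0,0],[120,0,0,0,0,0,0],[90,0,0,0,0,0,0],[60,0,0,0,0,0,0],[20,0,0,0,0,0,0],[20,0,0,0,0,0,0],[20,0,0,-0.02,0,0,0],[20,0,0,-0.03,0,0,0],[20,0,0,-0.03,0,0,0],[20,0,0,-0.03,0,0,0.07],[20,0,0,0,0,0,0],[20,0,0,0,0,0,0]]'
```

```text
clock: 25.35
tool_pos: [0.4387, 0.3152, 0.0986]
tool_rot: [[-0.998, -0.07, 0.0], [-0.07, 0.998, 0.0], [-0.0, 0.0, -1.0]]
wrist_force: [0.1, -0.7, -3.1]
gripper_width: 0.53
grasp_force: 61.9
clock: 26.85
tool_pos: [0.4385, 0.315, 0.2076]
tool_rot: [[-1.0, -0.001, -0.001], [-0.001, 1.0, -0.0], [0.001, -0.0, -1.0]]
wrist_force: [0.6, -0.0, -0.4]
gripper_width: 0.918
grasp_force: 0.0
```

```bash
python3 - <<'E'
from h import *
b=shot('top','t8');a=shot('side','s8')
cv2.imwrite('pics/c8.png',np.hstack([cv2.resize(b[160:230,200:280],(400,350),interpolation=3),cv2.resize(a[160:230,230:300],(350,350),interpolation=3)])[:,:,::-1])
h=cv2.cvtColor(a,cv2.COLOR_RGB2HSV);m=((h[...,2]>70)&(h[...,1]>40)).astype(np.uint8);m[:325]=0;m[:,:190]=0;m[:,295:]=0
cs,_=cv2.findContours(m,0,1);k=max(cs,key=cv2.contourArea);x=cv2.boundingRect(k);print(x)
print('trivet from side, col centre+top row:',ray('side',x[0]+x[2]/2,x[1],.010))
E
```

```text
(190, 325, 105, 59)
trivet from side, col centre+top row: [ 0.5128 -0.2581  0.01  ]
```

View pics/c8.png

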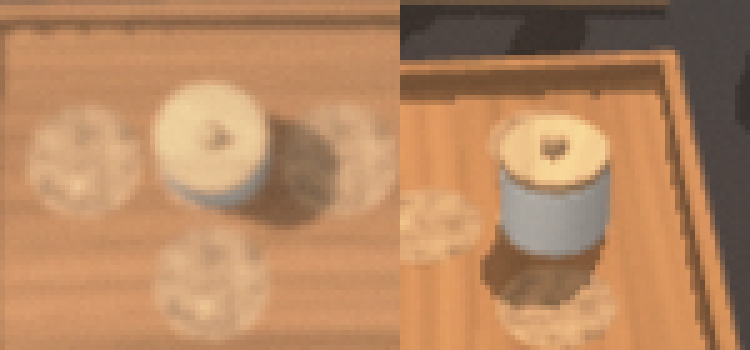

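The crop shows the salt lid centred at (210,138) in the top part and (554,151) in the side part. All three rounds are clear.

```bash
python3 - <<'E'
from h import *
g=lambda u,v,z:ray('top',200+u/5,160+v/5,z)[:2]
print('salt',g(210,138,.051),ray('side',260.8,190.2,.051))
print('rounds',g(83,160,.008),g(211,283,.008),g(345,158,.008))
print('side round near',ray('side',230+157/5,160+305/5,.008), 'can',ray('side',230+32/5,160+226/5,.008))
print('trivet side L,R,far',ray('side',205,368,.01),ray('side',279,368,.01),ray('side',242,334,.01))
E
```

```text
salt [0.5644 0.0401] [0.5683 0.0364 0.051 ]
rounds [0.5638 0.1003] [0.5062 0.043 ] [ 0.5616 -0.0188]
side round near [ 0.5647 -0.0167  0.008 ] can [0.5124 0.0408 0.008 ]
trivet side L,R,far [ 0.455  -0.3215  0.01  ] [ 0.5627 -0.3304  0.01  ] [ 0.5113 -0.2734  0.01  ]
```

```bash
python3 -m inch '[[20,-0.0115,-0.025,0,0,0,0],[20,-0.0115,-0.025,0,0,0,0],[20,-0.0115,-0.025,0,0,0,0],[20,-0.0115,-0.025,0,0,0,0],[20,-0.0115,-0.025,0,0,0,0],[20,-0.0115,-0.025,0,0,0,0],[20,-0.0115,-0.025,0,0,0,0],[20,-0.0115,-0.025,0,0,0,0],[20,-0.0115,-0.025,0,0,0,0],[20,-0.0115,-0.025,0,0,0,0],[20,-0.0115,-0.025,0,0,0,0],[20,0,0,0.03,0,0,0],[20,0,0,0.03,0,0,0],[20,0,0,0.03,0,0,0],[20,0,0,0.03,0,0,0],[20,0,0,0,0,0,0],[20,0,0,0,0,0,0]]'
```

```text
clock: 29.08
tool_pos: [0.5655, 0.0401, 0.0892]
tool_rot: [[-1.0, -0.0, 0.001], [-0.0, 1.0, -0.0], [-0.001, -0.0, -1.0]]
wrist_force: [-0.2, 0.6, -0.4]
gripper_width: 0.919
grasp_force: 0.0
```

```bash
python3 -m inch '[[20,0,0,0.024,0,0,0],[20,0,0,0.024,0,0,0],[20,0,0,0.016,0,0,0],[20,0,0,0.008,0,0,0],[20,0,0,0,0,0,0],[60,0,0,0,0,0,0],[75,0,0,0,0,0,0],[85,0,0,0,0,0,0],[95,0,0,0,0,0,0],[103,0,0,0,0,0,0],[112,0,0,0,0,0,0],[130,0,0,0,0,0,0],[200,0,0,0,0,0,0],[255,0,0,0,0,0,0],[255,0,0,0,0,0,0]]'
```

```text
clock: 30.95
tool_pos: [0.5653, 0.0402, 0.0167]
tool_rot: [[-1.0, -0.0, 0.0], [-0.0, 1.0, 0.0], [-0.0, 0.0, -1.0]]
wrist_force: [-2.6, 1.4, 7.5]
gripper_width: 0.572
grasp_force: 60.7
```

```bash
python3 -m inch '[[255,0,0,-0.01,0,0,0],[255,0,0,-0.03,0,0,0],[255,0,0,-0.04,0,0,0],[255,0.002,-0.0134,0,0,0,0],[255,0.0045,-0.0279,0,0,0,0],[255,0.0045,-0.0279,0,0,0,0],[255,0.0045,-0.0279,0,0,0,0],[255,0.0045,-0.0279,0,0,0,0],[255,0.0045,-0.0279,0,0,0,0],[255,0.0045,-0.0279,0,0,0,0],[255,0.0045,-0.0279,0,0,0,0],[255,0.0045,-0.0279,0,0,0,0],[255,0.0045,-0.0279,0,0,0,0],[255,0.0045,-0.0279,0,0,0,0],[255,0.0045,-0.0279,0,0,0,0],[255,0.0045,-0.0279,0,0,0,0],[255,0.002,-0.0134,0,0,0,0],[255,0,0,0,0,0,0],[255,0,0,0,0,0,0]]'
```

```text
clock: 33.33
tool_pos: [0.5073, -0.3207, 0.0962]
tool_rot: [[-1.0, -0.001, -0.0], [-0.001, 1.0, 0.0], [0.0, 0.0, -1.0]]
wrist_force: [-0.4, 0.1, -2.1]
gripper_width: 0.569
grasp_force: 62.5
```

```bash
python3 -m inch '[[255,0,0,0.02,0,0,0],[255,0,0,0.025,0,0,0],[255,0,0,0.018,0,0,0],[255,0,0,0.008,0,0,0],[255,0,0,0.004,0,0,0],[255,0,0,0.0028,0,0,0],[255,0,0,0,0,0,0],[255,0,0,0,0,0,0]]'; python3 -m inch '[[200,0,0,0,0,0,0],[115,0,0,0,0,0,0],[85,0,0,0,0,0,0],[50,0,0,0,0,0,0],[20,0,0,0,0,0,0],[20,0,0,0,0,0,0],[20,0,0,-0.02,0,0,0],[20,0,0,-0.04,0,0,0],[20,0,0,-0.05,0,0,0],[20,0,0,-0.05,0,0,0],[20,0,0,-0.04,0,0,0],[20,0,0,0,0,0,0],[20,0,0,0,0,0,0]]'
```

```text
clock: 34.33
tool_pos: [0.5074, -0.3216, 0.0189]
tool_rot: [[-1.0, -0.0, 0.0], [-0.0, 1.0, -0.0], [-0.0, -0.0, -1.0]]
wrist_force: [-1.0, -0.3, -2.1]
gripper_width: 0.572
grasp_force: 62.5
clock: 35.95
tool_pos: [0.5071, -0.3213, 0.2178]
tool_rot: [[-1.0, -0.0, -0.001], [-0.0, 1.0, 0.0], [0.001, 0.0, -1.0]]
wrist_force: [-0.1, -1.2, -0.6]
gripper_width: 0.924
grasp_force: 0.0
```

```bash
python3 -m inch '[[20,0.0045,0.0424,0,0,0,0],[20,0.0045,0.0424,0,0,0,0],[20,0.0045,0.0424,0,0,0,0],[20,0.0045,0.0424,0,0,0,0],[20,0.0045,0.0424,0,0,0,0],[20,0.0045,0.0424,0,0,0,0],[20,0.0046,0.0424,0,0,0,0],[20,0.0046,0.0424,0,0,0,0],[20,0.0046,0.0424,0,0,0,0],[20,0.0046,0.0424,0,0,0,0],[20,0.0046,0.0424,0,0,0,0],[20,0.0046,0.0424,0,0,0,0],[20,0.0046,0.0424,0,0,0,0],[20,0.0046,0.0424,0,0,0,0],[20,0.0046,0.0429,0,0,0,0],[20,0,0,0.02,0,0,-0.07],[20,0,0,0,0,0,0],[20,0,0,0,0,0,0]]';python3 - <<'E'
from h import *
b=shot('top','t9');a=shot('side','s9')
cv2.imwrite('pics/c9.png',np.hstack([cv2.resize(b[175:250,370:445],(400,400),interpolation=3),cv2.resize(a[60:260,150:350],(400,400),interpolation=3)])[:,:,::-1])
E
```

```text
clock: 38.2
tool_pos: [0.4388, 0.3146, 0.1985]
tool_rot: [[-0.998, -0.068, -0.001], [-0.068, 0.998, -0.0], [0.001, -0.0, -1.0]]
wrist_force: [-0.3, 0.2, 0.6]
gripper_width: 0.923
grasp_force: 0.0
```

View pics/c9.png

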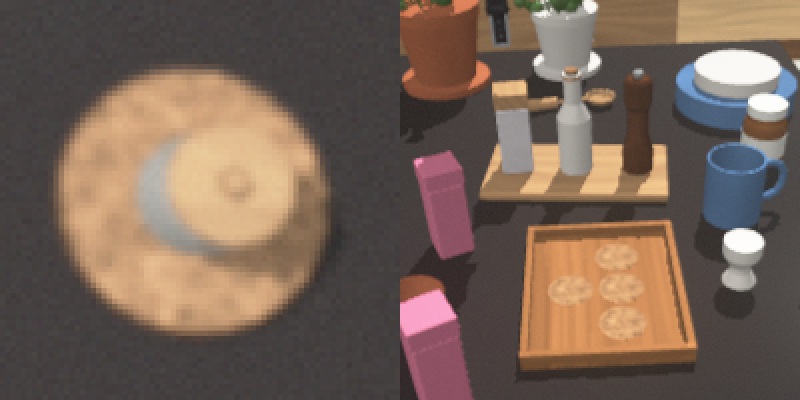

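The salt cellar stands on the trivet, with its lid at crop (231,183) and the trivet's centre at (192,200). All three tall things are upright on the board.

```bash
python3 - <<'E'
from h import *
g=lambda u,v,z:ray('top',370+u*75/400,175+v*75/400,z)[:2]
print('trivet',g(192,200,.01),'salt',g(231,183,.053))
s=lambda u,v:ray('side',150+(u-400)/2,60+v/2,.008)[:2]
print('rounds side',s(570,291),s(616,257),s(622,289),s(622,323))
E
```

```text
trivet [ 0.5061 -0.3217] salt [ 0.5078 -0.3216]
rounds side [0.5092 0.04  ] [0.5665 0.0978] [0.5686 0.038 ] [ 0.5637 -0.0181]
```

The salt cellar is within 2 mm of the centre. Next I'll fetch the canister.

```bash
python3 -m inch '[[20,0,0,0.025,0,0,0],[20,0,0,0.025,0,0,0],[20,0,0,0.025,0,0,0],[20,0,0,0.025,0,0,0],[20,0,0,0,0,0,0],[70,0,0,0,0,0,0],[90,0,0,0,0,0,0],[105,0,0,0,0,0,0],[112,0,0,0,0,0,0],[120,0,0,0,0,0,0],[135,0,0,0,0,0,0],[180,0,0,0,0,0,0],[255,0,0,0,0,0,0],[255,0,0,0,0,0,0]]'; python3 -m inch '[[255,0,0,-0.01,0,0,0],[255,0,0,-0.025,0,0,0],[255,0,0,-0.03,0,0,0],[255,0,0,-0.025,0,0,0],[255,-0.0021,-0.0126,0,0,0,0],[255,-0.0043,-0.0252,0,0,0,0],[255,-0.0043,-0.0252,0,0,0,0],[255,-0.0043,-0.0252,0,0,0,0],[255,-0.0043,-0.0252,0,0,0,0],[255,-0.0043,-0.0252,0,0,0,0],[255,-0.0043,-0.0252,0,0,0,0],[255,-0.0043,-0.0252,0,0,0,0],[255,-0.0043,-0.0252,0,0,0,0],[255,-0.0043,-0.0252,0,0,0,0],[255,-0.0043,-0.0252,0,0,0,0],[255,-0.0021,-0.0126,0,0,0,0],[255,0,0,0,0,0,0],[255,0,0,0,0,0,0]]'
```

```text
clock: 40.05
tool_pos: [0.439, 0.3153, 0.0991]
tool_rot: [[-0.998, -0.07, 0.001], [-0.07, 0.998, 0.001], [-0.001, 0.001, -1.0]]
wrist_force: [-0.8, 2.9, 7.2]
gripper_width: 0.533
grasp_force: 60.3
clock: 42.3
tool_pos: [0.505, 0.0423, 0.1882]
tool_rot: [[-0.998, -0.07, -0.0], [-0.07, 0.998, 0.0], [0.0, 0.0, -1.0]]
wrist_force: [1.0, -0.6, -3.4]
gripper_width: 0.534
grasp_force: 61.9
```

```bash
python3 -m inch '[[255,0,0,0.02,0,0,0],[255,0,0,0.025,0,0,0],[255,0,0,0.025,0,0,0],[255,0,0,0.014,0,0,0],[255,0,0,0.007,0,0,0],[255,0,0,0.0045,0,0,0],[255,0,0,0,0,0,0],[255,0,0,0,0,0,0]]'; python3 -m inch '[[200,0,0,0,0,0,0],[120,0,0,0,0,0,0],[90,0,0,0,0,0,0],[60,0,0,0,0,0,0],[20,0,0,0,0,0,0],[20,0,0,0,0,0,0],[20,0,0,-0.02,0,0,0],[20,0,0,-0.03,0,0,0],[20,0,0,-0.04,0,0,0],[20,0,0,-0.04,0,0,0.07],[70,0,0,0,0,0,0],[70,0,0,0,0,0,0]]'
```

```text
clock: 43.3
tool_pos: [0.5055, 0.0417, 0.0934]
tool_rot: [[-0.998, -0.07, 0.001], [-0.07, 0.998, -0.0], [-0.001, -0.0, -1.0]]
wrist_force: [0.1, -0.4, -2.7]
gripper_width: 0.534
grasp_force: 62.1
clock: 44.8
tool_pos: [0.505, 0.0418, 0.2223]
tool_rot: [[-1.0, -0.001, -0.001], [-0.001, 1.0, -0.0], [0.001, -0.0, -1.0]]
wrist_force: [0.0, -0.4, -0.1]
gripper_width: 0.73
grasp_force: 0.0
```

```bash
python3 -m inch '[[70,-0.0104,0.0254,0,0,0,0],[70,-0.0104,0.0254,0,0,0,0],[70,-0.0104,0.0254,0,0,0,0],[70,-0.0104,0.0254,0,0,0,0],[70,-0.0104,0.0254,0,0,0,0],[70,-0.0104,0.0254,0,0,0,0],[70,-0.0104,0.0254,0,0,0,0],[70,-0.0104,0.0254,0,0,0,0],[70,-0.0104,0.0254,0,0,0,0],[70,-0.0104,0.0254,0,0,0,0],[70,0,0,0.02,0,0,0],[70,0,0,0.02,0,0,0],[70,0,0,0,0,0,0],[70,0,0,0,0,0,0]]'
```

```text
clock: 46.55
tool_pos: [0.6093, 0.2958, 0.1832]
tool_rot: [[-1.0, -0.0, -0.0], [-0.0, 1.0, -0.0], [0.0, -0.0, -1.0]]
wrist_force: [-0.2, 0.3, -0.1]
gripper_width: 0.723
grasp_force: 0.0
```

```bash
python3 -m inch '[[70,0,0,0.019,0,0,0],[70,0,0,0.019,0,0,0],[70,0,0,0.019,0,0,0],[70,0,0,0.0186,0,0,0],[70,0,0,0,0,0,0],[100,0,0,0,0,0,0],[115,0,0,0,0,0,0],[125,0,0,0,0,0,0],[135,0,0,0,0,0,0],[145,0,0,0,0,0,0],[160,0,0,0,0,0,0],[200,0,0,0,0,0,0],[255,0,0,0,0,0,0],[255,0,0,0,0,0,0]]' 60;  python3 -m inch '[[255,0,0,-0.01,0,0,0],[255,0,0,-0.025,0,0,0],[255,0,0,-0.03,0,0,0],[255,0,0,-0.035,0,0,0],[255,0.002,-0.013,0,0,0,0],[255,0.0039,-0.0261,0,0,0,0],[255,0.0039,-0.0261,0,0,0,0],[255,0.0039,-0.0261,0,0,0,0],[255,0.0039,-0.0261,0,0,0,0],[255,0.0039,-0.0261,0,0,0,0],[255,0.0039,-0.0261,0,0,0,0],[255,0.0039,-0.0261,0,0,0,0],[255,0.0039,-0.0261,0,0,0,0],[255,0.0039,-0.0261,0,0,0,0],[255,0.0039,-0.0261,0,0,0,0],[255,0.0039,-0.0261,0,0,0,0],[255,0.002,-0.013,0,0,0,0],[255,0,0,0,0,0,0],[255,0,0,0,0,0,0]]'
```

```text
clock: 48.3
tool_pos: [0.6094, 0.296, 0.1079]
tool_rot: [[-1.0, -0.0, 0.001], [-0.0, 1.0, 0.0], [-0.001, 0.0, -1.0]]
wrist_force: [-0.6, 2.0, 6.0]
gripper_width: 0.429
grasp_force: 59.7
clock: 50.68
tool_pos: [0.5624, -0.0168, 0.2073]
tool_rot: [[-1.0, -0.0, -0.0], [-0.0, 1.0, 0.0], [0.0, 0.0, -1.0]]
wrist_force: [0.3, -0.1, -1.9]
gripper_width: 0.433
grasp_force: 60.5
```

```bash
python3 -m inch '[[255,0,0,0.02,0,0,0],[255,0,0,0.03,0,0,0],[255,0,0,0.028,0,0,0],[255,0,0,0.016,0,0,0],[255,0,0,0.007,0,0,0],[255,0,0,0.0046,0,0,0],[255,0,0,0,0,0,0],[255,0,0,0,0,0,0]]'; python3 -m inch '[[200,0,0,0,0,0,0],[140,0,0,0,0,0,0],[110,0,0,0,0,0,0],[80,0,0,0,0,0,0],[70,0,0,0,0,0,0],[70,0,0,0,0,0,0],[70,0,0,-0.02,0,0,0],[70,0,0,-0.03,0,0,0],[70,0,0,-0.03,0,0,0],[70,0,0,-0.04,0,0,0],[100,0,0,0,0,0,0],[100,0,0,0,0,0,0]]'
```

```text
clock: 51.68
tool_pos: [0.5626, -0.0174, 0.1024]
tool_rot: [[-1.0, -0.0, 0.001], [-0.0, 1.0, -0.0], [-0.001, -0.0, -1.0]]
wrist_force: [0.6, -0.7, -3.2]
gripper_width: 0.434
grasp_force: 60.7
clock: 53.18
tool_pos: [0.5622, -0.0173, 0.2212]
tool_rot: [[-1.0, -0.0, -0.001], [-0.0, 1.0, -0.0], [0.001, -0.0, -1.0]]
wrist_force: [0.6, 0.2, -1.1]
gripper_width: 0.607
grasp_force: 0.0
```

```bash
python3 -m inch '[[100,0.0035,0.0293,0,0,0,0],[100,0.0035,0.0293,0,0,0,0],[100,0.0035,0.0293,0,0,0,0],[100,0.0035,0.0293,0,0,0,0],[100,0.0035,0.0293,0,0,0,0],[100,0.0035,0.0293,0,0,0,0],[100,0.0035,0.0293,0,0,0,0],[100,0.0035,0.0293,0,0,0,0],[100,0.0035,0.0293,0,0,0,0],[100,0.0035,0.0293,0,0,0,0],[100,0.0035,0.0293,0,0,0,0],[90,0,0,0.02,0,0,0],[90,0,0,0.02,0,0,0],[90,0,0,0,0,0,0],[90,0,0,0,0,0,0]]'
```

```text
clock: 55.05
tool_pos: [0.5239, 0.3049, 0.182]
tool_rot: [[-1.0, -0.0, -0.0], [-0.0, 1.0, -0.0], [0.0, -0.0, -1.0]]
wrist_force: [0.1, 0.1, 0.4]
gripper_width: 0.647
grasp_force: 0.0
```

```bash
python3 -m inch '[[90,0,0,0.017,0,0,0],[90,0,0,0.017,0,0,0],[90,0,0,0.017,0,0,0],[90,0,0,0.0152,0,0,0],[90,0,0,0,0,0,0],[140,0,0,0,0,0,0],[160,0,0,0,0,0,0],[170,0,0,0,0,0,0],[180,0,0,0,0,0,0],[190,0,0,0,0,0,0],[210,0,0,0,0,0,0],[230,0,0,0,0,0,0],[255,0,0,0,0,0,0],[255,0,0,0,0,0,0]]' 60; python3 -m inch '[[255,0,0,-0.01,0,0,0],[255,0,0,-0.025,0,0,0],[255,0,0,-0.025,0,0,0],[255,0,0,-0.03,0,0,0],[255,-0.002,-0.01,0,0,0,0],[255,-0.0043,-0.0207,0,0,0,0],[255,-0.0043,-0.0207,0,0,0,0],[255,-0.0043,-0.0207,0,0,0,0],[255,-0.0043,-0.0207,0,0,0,0],[255,-0.0043,-0.0207,0,0,0,0],[255,-0.0043,-0.0207,0,0,0,0],[255,-0.0043,-0.0207,0,0,0,0],[255,-0.0043,-0.0207,0,0,0,0],[255,-0.0043,-0.0207,0,0,0,0],[255,-0.002,-0.01,0,0,0,0],[255,0,0,0,0,0,0],[255,0,0,0,0,0,0]]'
```

```text
clock: 56.8
tool_pos: [0.524, 0.3052, 0.116]
tool_rot: [[-1.0, -0.0, 0.001], [-0.0, 1.0, 0.0], [-0.001, 0.0, -1.0]]
wrist_force: [-0.7, 2.7, 5.7]
gripper_width: 0.269
grasp_force: 59.6
clock: 58.92
tool_pos: [0.5665, 0.0992, 0.2056]
tool_rot: [[-1.0, -0.001, -0.0], [-0.001, 1.0, 0.0], [0.0, 0.0, -1.0]]
wrist_force: [0.2, 0.9, -2.8]
gripper_width: 0.264
grasp_force: 60.1
```

```bash
python3 -m inch '[[255,0,0,0.02,0,0,0],[255,0,0,0.025,0,0,0],[255,0,0,0.025,0,0,0],[255,0,0,0.014,0,0,0],[255,0,0,0.007,0,0,0],[255,0,0,0.0052,0,0,0],[255,0,0,0,0,0,0],[255,0,0,0,0,0,0]]'; python3 -m inch '[[220,0,0,0,0,0,0],[180,0,0,0,0,0,0],[140,0,0,0,0,0,0],[110,0,0,0,0,0,0],[110,0,0,0,0,0,0],[110,0,0,0,0,0,0],[110,0,0,-0.02,0,0,0],[110,0,0,-0.03,0,0,0],[110,0,0,-0.03,0,0,0],[110,0,0,-0.03,0,0,0],[110,0.005,0.03,0,0,0,0],[110,0.005,0.03,0,0,0,0],[110,0.005,0.03,0,0,0,0],[110,0.005,0.03,0,0,0,0],[110,0.005,0.03,0,0,0,0],[110,0.005,0.03,0,0,0,0],[110,0.005,0.03,0,0,0,0],[110,0,0,0,0,0,0],[110,0,0,0,0,0,0]]';python3 - <<'E'
from h import *
b=shot('top','t11');a=shot('side','s11')
cv2.imwrite('pics/c11.png',np.hstack([cv2.resize(b[150:250,185:305],(420,350),interpolation=3),cv2.resize(a[100:250,190:340],(350,350),interpolation=3)])[:,:,::-1])
E
```

```text
clock: 59.92
tool_pos: [0.5668, 0.0987, 0.11]
tool_rot: [[-1.0, -0.0, 0.001], [-0.0, 1.0, -0.0], [-0.001, -0.0, -1.0]]
wrist_force: [-1.1, 0.2, 0.1]
gripper_width: 0.264
grasp_force: 60.4
clock: 62.3
tool_pos: [0.5316, 0.3083, 0.2193]
tool_rot: [[-1.0, -0.0, -0.0], [-0.0, 1.0, -0.0], [0.0, -0.0, -1.0]]
wrist_force: [0.3, -0.5, 0.1]
gripper_width: 0.568
grasp_force: 0.0
```

View pics/c11.png

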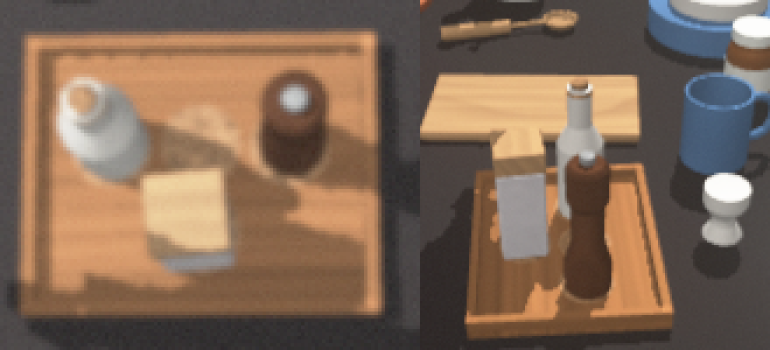

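The final view matches the start: cork at (208.4,177.7) against (208.1,177.5), knob at (269,178) against (269.1,178.1), and the canister's corners within about 1 px. The mug and the egg cup are unmoved, and the arm is clear.

```bash
python3 -c "
from station import hand_in
print(hand_in())"
```

```text
the job is handed in; nothing more can be done
None
```

The job is done and handed in at about 62 s: the salt cellar stands within about 2 mm of the trivet's centre, the mill, canister and bottle are back upright on their starting places to within about a pixel in the top view, and the mug and egg cup were not touched.

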